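Move the suction pump's battery pack to the charger

ROBOT

A 7-joint arm with a two-finger parallel gripper is mounted at the origin on the work surface. World frame = base frame: x ahead of the robot, y to its left, z up, the work surface at z = 0. Lengths are in m, angles in rad, forces in N, time in s.
With the tool pointing down it reaches from about 0.425 to 0.975 m from the base axis. Payload 16.7 kg.
Tool frame: the origin (TCP) lies on the front face of the gripper's body, between the roots of the fingers; the fingertips stand 73 mm ahead of it and the grasp point (between the pads) lies 54 mm ahead of it; z points along the fingers, x is the direction in which the jaws open and shut, and the axes are right-handed (so a half turn about z gives the same grasp; the last joint's range is limited). The gripper opens to 85 mm and grips with 20 to 120 N. Pads are 22 mm wide; open, the fingers measure 114 mm over their backs; the gripper's body (76 mm by 85 mm) begins 54 mm behind the grasp point. The pads swing forward as they close: fully open they stand 13 mm farther back than shut.
Start: joints at [-1.327, 0.426, 0.074, 1.606, -0.034, 1.111, -0.067], TCP at [0.258, 0.624, 0.304] pointing down, gripper open.
Joint ranges: [-2.85, 2.85], [-0.5, 2.14], [-1.23, 1.37], [0.21, 2.46], [-1.02, 4.16], [0.16, 2.05], [-2.73, 2.73]. Speed limits (rad/s): [1.89, 1.89, 2.39, 2.39, 3.01, 3.01, 3.01].

INTERFACE

Orientations are given as a rotation vector (axis times angle).
In Python, from plant import robot gives the robot as it stands.
- The arm moves only by the shell command python3 -m creep 'ROWS' [FORCE]. ROWS is JSON, a list of rows, each an object with "grip": the closure, from -1 (fully open) to 1 (shut); "linear": the shift along the tool's x, y, z in mm, a list of three; "yaw": the turn about the tool's z in rad. In form: [{"grip": grip, "linear": [tx, ty, tz], "yaw": yaw}, ...]. A call has 1 to 5 rows; each row shifts and turns the commanded pose from where the row before left it, along the tool's axes as they then stand; what a row does not reach is not made up. A row lasts 1/10 s, in which the tool goes at most 50 mm and 8.59 degrees, less where a joint would pass 70% of its speed; a pose out of reach is approached as far as the arm can. A call with a gripper value outside its range is refused whole. The fingers move at their own pace and stop on an object; FORCE is the grip in N (left out, the last holds). Time passes only in rows, so rows that do not move let the fingers close. It gives the time, the measured TCP pose, the force and the opening at its end, in the units of the state.
- robot.read_state(): the state, without advancing time (a new reading comes with each control period).
- robot.read_camera(name): name is "scene" or "top"; returns the picture (384x512x3 uint8, red, green, blue); there is no depth.
- robot.calibration(name): a dict with "mtx" (3x3 intrinsics, pixels), "origin" and "orientation" of the camera in the world. Camera axes: x right, y up, looking along -z (the intrinsics and any distortion apply to the point x, -y, -z); pixel columns grow to the right and rows downward; lengths in m; the calibration is good to about 2 mm. A picture is of the moment at which its call begins. calibration takes no time and is no camera call.
- robot.hand_in(): hands the job in, once; it reports no verdict.
The state is a dict: "clock": time; "joints": joint angles; "joint_vel": joint speeds; "tau": joint torques, N m; "eef_pos": TCP position; "ee_rot": TCP orientation; "ft_force": force on the tool from outside, world axes, zero at the start; "torque": the same for the moment, N m; "gripper_width": finger opening in m.
Only numpy, scipy, OpenCV 4.12 (cv2) and the standard library are available. Lean on these libraries where they do the work, as an engineer would, in place of code of your own. Each camera call takes 0.05 s, during which the arm holds its last target. There are 200 camera calls.

TASK

Squeeze the two orange tabs of the suction pump's battery pack to unlatch it, lift it out, and press it into the charging cradle's socket until it is fully home and both tabs have sprung out and latched, then let go. Be gentle: at most 30 N on a tab and 25 N between the pack and the pump or cradle; feel for the cradle's socket, which slides a little in its base. Leave the other things where they are.

Things in the scene. Friction and masses are not known exactly. Their poses are not given: they have to be found in the camera images.
- pack: Battery pack: black upright block 50 (x) x 40 (y) x 86 mm (z), grey top with green stripe, about 0.26 kg. Origin: centre of its underside, z up. Snapped into the pump at the start. An orange sprung squeeze tab on its +y and on its -y side; squeezed with 15 to 22 N it can be carried by the tabs. It fits sockets either way round (half turn). A latched pack's underside is 16 to 17.5 mm above the table.
- tab_l (a joint): How far the tab on the pack's +y side is in: 0 = out, 0.0045 m = at its hard stop. It moves straight in; its spring resists with 3 N at rest, 9 N at the stop. A barb on it (flat top 24.5 mm above the pack's underside, sloping below, 24 mm from the middle at rest) hooks under the socket's lip and clears it once the tab is 3 to 4 mm in.
- tab_r (a joint): The same for the mirrored tab on the pack's -y side: 0 = out, 0.0045 m = at its hard stop.
- pad_l (a point): Centre of the outer face of the grip pad of the +y tab, 66 mm above the pack's underside, 27 mm from its middle with the tab out (54 mm over both pads), 22.5 mm with it fully in (45 mm over both). The pad is 20 mm wide (x) and runs from 52 to 80 mm above the underside.
- pad_r (a point): The same for the -y tab.
- pump: White suction pump, fixed. Origin on the table under the middle of its battery socket, z up; the pack stands there at the start, axes along the pump's. Socket rim 52 mm above the table. From x = 45 to 130 mm is its housing, 58 mm tall, with a clear jar with red cap (76 mm across, top at 139 mm) at x = 88 mm. A sprung contact plate pushes the pack up with about 5 N.
- charger: Charging cradle: black base 170 (x) x 116 (y) mm, fixed; origin on the table in its middle, z up. In it a blue socket shoe with white rim, 90 x 80 mm, slides along the base's x, standing anywhere within 12 mm either way of the origin: not measured, look or feel for it. It yields to 2.5 N sideways. The base's own parts stay below 36 mm.
- mouth (a point): Point above the cradle's origin at the height of the shoe's flat rim, 52 mm above the table. The shoe's opening, in its middle, is 52 mm along x by 42 mm along y, with a lead-in 2.5 mm wide, 5 mm deep all round. Its lip is 10 mm deep in all; the lip's underside (42 mm above the table) holds the barbs. The pack goes in with the tabs held squeezed.
- stop (a point): Point above the cradle's origin at the height of the hard stop for the pack's underside, 16 mm above the table. A sprung contact plate is met 6 mm higher and pushes back with 4 to 6 N (damped) down to the stop. The tabs latch if let out while the pack's underside is at most 1.5 mm above the stop; otherwise the plate pushes the pack up again.
- jar: Bystander: small glass specimen jar with yellow cap, 42 mm across, 52 mm tall, standing between the two machines; origin in the middle (on its underside).
- forceps: Bystander: steel tissue forceps lying flat, 140 mm long, 6 mm high; origin in the middle (on its underside).
- needle_holder: Bystander: steel needle holder with gold rings lying flat, about 145 mm long; origin in the middle (on its underside).
- skin_pad: Bystander: flesh-coloured suture practice pad 80 x 120 x 14 mm lying on a white board beyond the machines; origin in the middle (on its underside).
- bowl: Bystander: steel bowl, 110 mm across, 40 mm tall, off to the left; origin in the middle (on its underside).
- suture_box: Bystander: green box 70 x 110 x 45 mm off to the right; origin in the middle (on its underside).
- spool: Bystander: blue upright spool, 40 mm across, 30 mm tall, to the right; origin in the middle (on its underside).
Mind the look-alikes: they are no part of the job. Leave any yellow look-alike of the charger alone.

How it is judged:
By the outcome, as a careful person would: the job done as asked, in the order asked, and still so for the second after the job is handed in, with the robot touching nothing.
It also fails if it takes over 64 s, if anything falls off the work surface, if the arm or the gripper's body presses on something with over 40 N, if the wrist force passes 120 N, or if a joint passes its speed limit or range.

## Working session

There is one attempt and no reset: what is moved stays moved. The work goes in short steps, Python scripts to look and compute and a shell command to move; the robot and the scene stay as the last step left them, time stands still between calls to the robot, and variables do not carry over. Pictures are saved under pics/ and viewed, about 8 in all and at most 12, crops included, and the job is handed in when it is done.

```bash
mkdir -p pics; ls; python3 - <<'E'
from plant import robot
import cv2
for n in("scene","top"):
    im=robot.read_camera(n); cv2.imwrite(f"pics/{n}0.png",im[:,:,::-1])
    print(n,robot.calibration(n))
print(robot.read_state())
E
```

```text
pics
scene {'mtx': array([[370.25616169,   0.        , 255.78941165],
       [  0.        , 370.25616169, 189.38007911],
       [  0.        ,   0.        ,   1.        ]]), 'origin': array([ 1.00950075, -0.7527415 ,  0.76883386]), 'orientation': array([0.87111144, 0.2493855 , 0.50107691])}
top {'mtx': array([[372.15622208,   0.        , 255.90597449],
       [  0.        , 372.15622208, 191.67279201],
       [  0.        ,   0.        ,   1.        ]]), 'origin': array([ 0.45740017, -0.0147073 ,  1.27654736]), 'orientation': array([ 0.07107231, -0.02860255, -1.55574524])}
{'clock': 0.1, 'joints': array([-1.327516  ,  0.42665495,  0.07388971,  1.60654597, -0.03415089,
        1.11080016, -0.06707066]), 'joint_vel': array([ 5.36376226e-04, -9.20891808e-05,  9.61183649e-04, -3.01384738e-03,
       -2.87499881e-04, -1.36438775e-03,  1.13498401e-04]), 'tau': array([ 6.08165836e-03, -9.51536679e+01,  3.77048627e+00, -4.64401853e+01,
        1.96173572e-02,  6.54068412e-03,  5.99164127e-05]), 'eef_pos': array([0.25828035, 0.62332127, 0.30329002]), 'ee_rot': array([ 2.61169653e+00,  1.74481603e+00, -1.45529896e-03]), 'ft_force': array([ 0.41514443, -0.53300558,  0.86092737]), 'torque': array([-0.00554172,  0.01146236, -0.07984021]), 'gripper_width': 0.08541539819449197}
```

View pics/scene0.png

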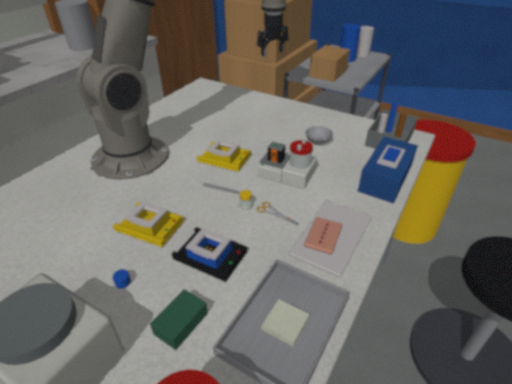

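View pics/top0.png

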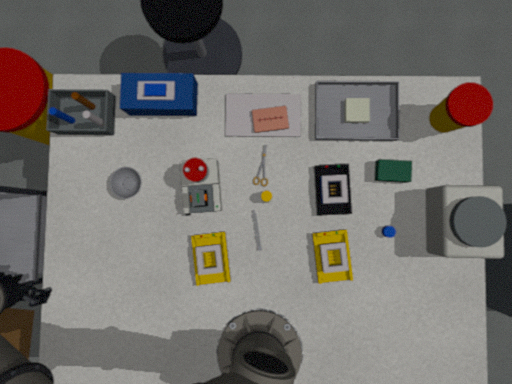

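The scene view shows the pump with the pack near (277,155) and its red-capped jar at (301,148). The blue/black charger is at (210,250), and the two yellow units are look-alikes. In the top view the pump is at (200,185), with the pack at about (199,198). The charger is at (333,189), the yellow jar at (266,197), and the robot base at the bottom. Next I'll enlarge both machines.

```bash
cat > h.py <<'E'
import numpy as np, cv2
from scipy.spatial.transform import Rotation as R
from plant import robot
def cal(n):
    c=robot.calibration(n); return c["mtx"],np.array(c["origin"]),R.from_rotvec(c["orientation"]).as_matrix()
def ray(n,u,v,z):
    K,o,M=cal(n); d=M@np.array([(u-K[0,2])/K[0,0],-(v-K[1,2])/K[1,1],-1]); return o+d*(z-o[2])/d[2]
def proj(n,p):
    K,o,M=cal(n); q=M.T@(np.array(p)-o); return np.array([K[0,0]*q[0]/-q[2]+K[0,2],K[1,1]*-q[1]/-q[2]+K[1,2]])
def crop(im,u,v,w,h,s): return cv2.resize(im[v:v+h,u:u+w],None,fx=s,fy=s,interpolation=cv2.INTER_CUBIC)
E
python3 - <<'E'
from h import *
t=cv2.imread("pics/top0.png"); s=cv2.imread("pics/scene0.png")
a=np.hstack([crop(t,170,145,60,75,6),crop(t,303,155,60,75,6)]); b=np.hstack([crop(s,245,130,75,60,4.8),crop(s,165,220,90,60,4.8)])
b=cv2.resize(b,(720,int(b.shape[0]*720/b.shape[1])));a=a[:450]
cv2.imwrite("pics/c1.png",a);cv2.imwrite("pics/c2.png",b);print(a.shape,b.shape)
E
```

```text
(450, 720, 3) (261, 720, 3)
```

View pics/c1.png

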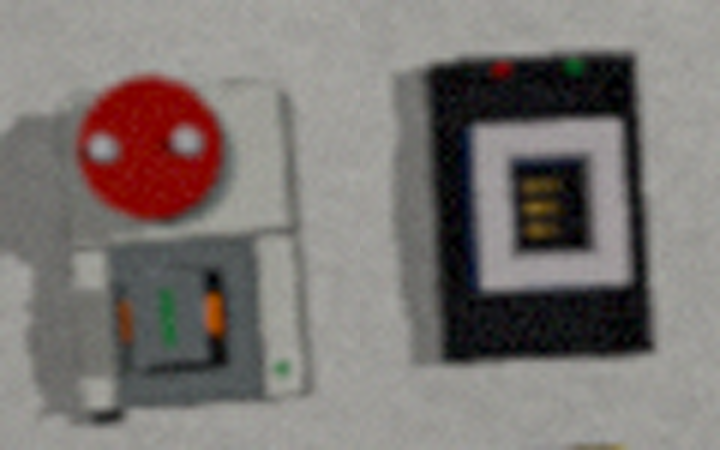

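View pics/c2.png

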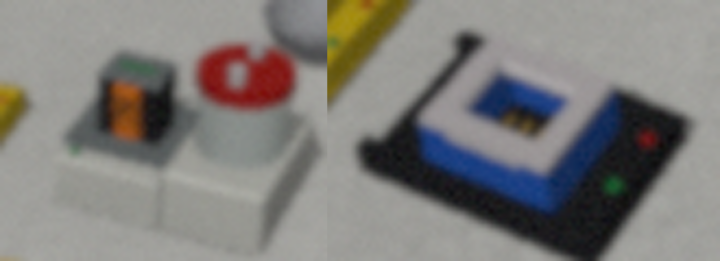

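The top crop shows a grey pack top with a green stripe and orange tabs left and right, so the jaws must open along y. The housing and red cap are on the +x side. The cradle's white rim, with its dark opening, sits inside the black base and looks turned about 2°. The scene crop agrees. Next I'll measure these with colour masks.

```bash
cat > m.py <<'E'
from h import *
def hsvmask(im,lo,hi,box):
    h=cv2.cvtColor(im,cv2.COLOR_BGR2HSV); m=cv2.inRange(h,lo,hi); k=np.zeros_like(m); u,v,w,hh=box; k[v:v+hh,u:u+w]=255; return m&k
def blobs(m,amin=4):
    n,_,st,c=cv2.connectedComponentsWithStats(m); return [(int(st[i,4]),c[i].round(2)) for i in range(1,n) if st[i,4]>=amin]
E
python3 - <<'E'
from m import *
S=4
t0=cv2.imread("pics/top0.png"); s0=cv2.imread("pics/scene0.png")
up=lambda im: cv2.resize(im,None,fx=S,fy=S,interpolation=cv2.INTER_CUBIC)
t,s=up(t0),up(s0)
f=lambda p:(np.array(p)+.5)/S-.5
def pr(tag,im,n,lo,hi,box,z,amin=30):
    m=hsvmask(im,lo,hi,[S*b for b in box])
    for a,c in blobs(m,amin): print(tag,n,a,f(c).round(2),"->",ray(n,*f(c),z).round(4))
bt=(170,145,60,75); bs=(245,130,75,60)
pr("stripe",t,"top",(40,70,30),(85,255,255),(190,180,20,30),.1025)
pr("orange",t,"top",(5,120,60),(22,255,255),(180,180,35,40),.0965)
pr("cap",t,"top",(0,130,60),(4,255,255),bt,.139); pr("cap",t,"top",(172,130,60),(180,255,255),bt,.139)
pr("stripe",s,"scene",(40,70,30),(85,255,255),(262,135,25,20),.1025)
pr("orange",s,"scene",(5,120,60),(22,255,255),(255,135,40,40),.0825)
def rect(tag,im,n,m,z):
    c=max(cv2.findContours(m,cv2.RETR_EXTERNAL,cv2.CHAIN_APPROX_NONE)[0],key=cv2.contourArea)
    W=np.array([ray(n,*f(p[0]),z)[:2] for p in c])*1000
    r=cv2.minAreaRect(W.astype(np.float32)); print(tag,n,"ctr",np.round(r[0],1),"size",np.round(r[1],1),"ang",round(r[2],2))
g=lambda m:cv2.morphologyEx(m,cv2.MORPH_OPEN,np.ones((5,5)))
k=hsvmask(t,(0,0,110),(180,80,255),[S*b for b in (316,170,40,38)]); rect("rim",t,"top",g(k),.052)
k=hsvmask(t,(0,0,0),(180,255,85),[S*b for b in (303,155,60,75)]); rect("base",t,"top",g(k),.02)
o=hsvmask(t,(0,0,0),(180,255,110),[S*b for b in (323,172,23,28)]); 
for lo in(90,110): rect("open",t,"top",hsvmask(t,(0,0,0),(180,255,lo),[S*b for b in (325,175,19,25)]),.052)
k=hsvmask(s,(0,0,120),(180,70,255),[S*b for b in (185,228,55,42)]); rect("rim",s,"scene",g(k),.052)
k=hsvmask(t,(0,0,120),(180,70,255),[S*b for b in bt])
for nm,m,z in(("packtop",None,.1025),):
    pass
pr("spec jar",t,"top",(23,130,90),(33,255,255),(255,185,22,22),.052)
st=robot.read_state(); print(st["eef_pos"],R.from_rotvec(st["ee_rot"]).as_matrix()[:,0].round(3))
E
```

```text
stripe top 411 [197.52 197.47] -> [0.511  0.2027 0.1025]
orange top 370 [205.46 196.93] -> [0.5133 0.1784 0.0965]
orange top 195 [190.4  198.16] -> [0.5088 0.2266 0.0965]
cap top 5761 [194.57 169.53] -> [0.5956 0.2073 0.139 ]
cap top 41 [195.98 158.62] -> [0.6296 0.2038 0.139 ]
cap top 32 [192.81 161.58] -> [0.6202 0.2134 0.139 ]
cap top 30 [188.99 163.99] -> [0.6126 0.225  0.139 ]
cap top 31 [193.3  165.28] -> [0.6088 0.2115 0.139 ]
cap top 48 [201.83 171.57] -> [0.5895 0.1846 0.139 ]
stripe scene 73 [276.2  145.09] -> [0.5118 0.1985 0.1025]
orange scene 1498 [273.57 155.01] -> [0.5193 0.1676 0.0825]
rim top ctr [ 549.  -238.5] size [90.9 81. ] ang 3.43
base top ctr [ 549.3 -236.4] size [170.5 119. ] ang 3.55
open top ctr [ 548.5 -238.6] size [52.4 42.7] ang 3.83
open top ctr [ 548.7 -238.4] size [55.2 45.2] ang 3.32
rim scene ctr [ 562.1 -237.6] size [138.1 112.9] ang 30.58
spec jar top 1503 [266.02 195.86] -> [ 0.5218 -0.0145  0.052 ]
[0.25828035 0.62332127 0.30329002] [ 0.383  0.924 -0.001]
```

```bash
python3 -m creep '[{"grip":-1,"linear":[0,0,0],"yaw":-0.0925},{"grip":-1,"linear":[0,0,0],"yaw":-0.0925},{"grip":-1,"linear":[0,0,0],"yaw":-0.0925},{"grip":-1,"linear":[0,0,0],"yaw":-0.0925},{"grip":-1,"linear":[0,0,0],"yaw":-0.0925}]' 20
python3 -m creep '[{"grip":-1,"linear":[-18,9,0],"yaw":0},{"grip":-1,"linear":[-36,18,0],"yaw":0},{"grip":-1,"linear":[-36,18,0],"yaw":0},{"grip":-1,"linear":[-36,18,0],"yaw":0},{"grip":-1,"linear":[-36,18,0],"yaw":0}]'
python3 -m creep '[{"grip":-1,"linear":[-36,18,0],"yaw":0},{"grip":-1,"linear":[-36,18,0],"yaw":0},{"grip":-1,"linear":[-36,18,0],"yaw":0},{"grip":-1,"linear":[-36,18,0],"yaw":0},{"grip":-1,"linear":[-36,18,0],"yaw":0}]'
python3 -m creep '[{"grip":-1,"linear":[-36,18,10],"yaw":0},{"grip":-1,"linear":[-36,18,10],"yaw":0},{"grip":-1,"linear":[-18,9,10],"yaw":0},{"grip":-1,"linear":[0,0,0],"yaw":0},{"grip":-1,"linear":[0,0,0],"yaw":0}]'
python3 - <<'E'
from h import *
st=robot.read_state(); M=R.from_rotvec(st["ee_rot"]).as_matrix()
print(st["eef_pos"],M.round(4).tolist(),np.degrees(np.arctan2(M[1,0],M[0,0])))
print((M.T@(np.array([.511,.2025,.21])-st["eef_pos"])*1000).round(1),st["ft_force"])
E
```

```text
clock: 0.6
eef_pos: [0.2583, 0.6234, 0.3035]
ee_rot: [2.138, 2.301, -0.001]
ft_force: [-0.0, -0.4, 0.0]
gripper_width: 0.0856
clock: 1.1
eef_pos: [0.3513, 0.4653, 0.3037]
ee_rot: [2.145, 2.295, -0.001]
ft_force: [1.7, -0.9, 0.5]
gripper_width: 0.0855
clock: 1.6
eef_pos: [0.4533, 0.292, 0.3039]
ee_rot: [-2.145, -2.296, 0.0]
ft_force: [0.2, -0.7, 0.1]
gripper_width: 0.0853
clock: 2.1
eef_pos: [0.5037, 0.2072, 0.2737]
ee_rot: [-2.145, -2.295, 0.001]
ft_force: [0.1, -0.6, 0.2]
gripper_width: 0.0856
[0.5037076  0.20715326 0.27373274] [[-0.0677, 0.9977, -0.0007], [0.9977, 0.0677, -0.0002], [-0.0002, -0.0007, -1.0]] 93.88190292487705
[-5.1  7.  63.7] [ 0.06677338 -0.57774571  0.20946777]
```

```bash
python3 -m creep '[{"grip":-1,"linear":[-2.5,3.5,25],"yaw":0},{"grip":-1,"linear":[-2.6,3.5,25],"yaw":0},{"grip":-1,"linear":[0,0,25],"yaw":0},{"grip":-1,"linear":[0,0,0],"yaw":0},{"grip":-1,"linear":[0,0,0],"yaw":0}]'
python3 - <<'E'
from h import *
st=robot.read_state(); print(st["eef_pos"])
s=robot.read_camera("scene")[:,:,::-1]; t=robot.read_camera("top")[:,:,::-1]
cv2.imwrite("pics/s1.png",s);cv2.imwrite("pics/t1.png",t)
a=crop(s,225,80,100,120,5)[:600]; b=crop(t,170,140,50,100,5)
cv2.imwrite("pics/c3.png",np.hstack([a,np.pad(b,((0,100),(0,0),(0,0)))]))
for n in("scene","top"):print(n,proj(n,[.511,.2025,.1025]),proj(n,[.511,.2025,.0825]))
E
```

```text
clock: 2.6
eef_pos: [0.511, 0.2039, 0.1995]
ee_rot: [-2.142, -2.298, 0.0]
ft_force: [0.6, -0.0, 0.3]
gripper_width: 0.0853
[0.51097086 0.2038652  0.19953085]
scene [276.54763989 144.47984161] [276.38816328 149.48071193]
top [197.57558865 197.47183357] [198.70996544 197.77052452]
```

View pics/c3.png

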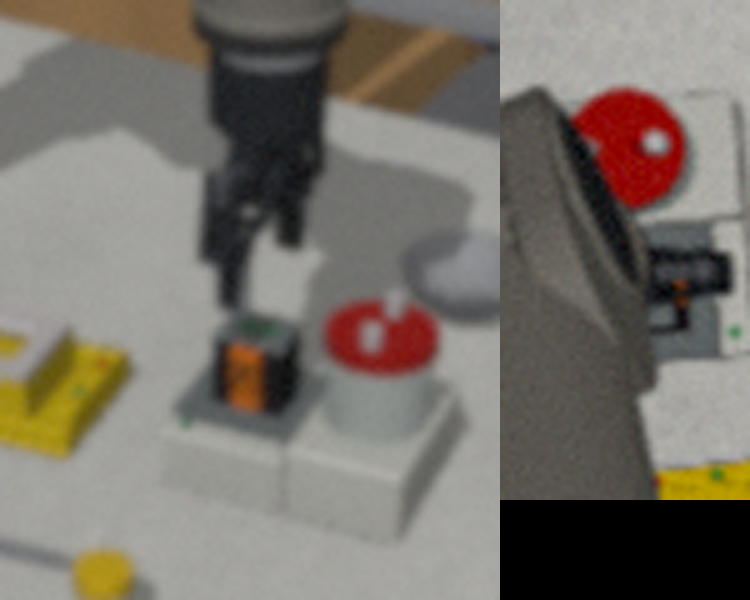

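The scene view shows the open fingers straddling above the pack, with the near fingertip at crop (231,305) and the near tab at crop (245,378). The top view is partly hidden by the arm. I'll check both against projections.

```bash
python3 - <<'E'
from m import *
for p in([.511+.0677*.05,.2039-.05,.139],[.511+.0018,.2025-.027,.0825],[.511,.2025,.1025]): print(p,proj("scene",p).round(1),proj("top",p).round(1))
print("observed near tip scene ~", 231/5+225-.4,305/5+80-.4)
s=cv2.imread("pics/s1.png");S=4;s=cv2.resize(s,None,fx=S,fy=S,interpolation=cv2.INTER_CUBIC)
f=lambda p:(np.array(p)+.5)/S-.5
m=hsvmask(s,(5,120,40),(22,255,255),[S*b for b in(260,140,30,30)])
p=np.argwhere(m>0); print("orange rows",f(p.min(0)),f(p.max(0)))
# vertical extent prediction for pad 52..80 above underside 16.5, and barb bottom
for z in(.0965,.0685,.052): print(z,proj("scene",[.5128,.1755,z]).round(1))
# red cap circle, both views
for n,im,b in(("top","pics/top0.png",(170,145,60,45)),("scene","pics/scene0.png",(285,135,35,35))):
    im=cv2.resize(cv2.imread(im),None,fx=S,fy=S,interpolation=cv2.INTER_CUBIC)
    m=hsvmask(im,(0,120,50),(6,255,255),[S*x for x in b])|hsvmask(im,(170,120,50),(180,255,255),[S*x for x in b])
    c=max(cv2.findContours(m,cv2.RETR_EXTERNAL,cv2.CHAIN_APPROX_NONE)[0],key=cv2.contourArea); 
    (e,ax,an)=cv2.fitEllipse(cv2.convexHull(c)); print(n,"cap",f(e),ray(n,*f(e),.139).round(4) )
E
```

```text
[0.514385, 0.15389999999999998, 0.139] [270.6 142. ] [211.2 196. ]
[0.5128, 0.17550000000000002, 0.0825] [273.  153.4] [207.1 197.3]
[0.511, 0.2025, 0.1025] [276.5 144.5] [197.6 197.5]
observed near tip scene ~ 270.8 140.6
orange rows [148.625 269.125] [161.625 277.875]
0.0965 [273.1 149.8]
0.0685 [272.9 156.8]
0.052 [272.8 160.9]
top cap [194.60647583 169.38218689] [0.5961 0.2072 0.139 ]
scene cap [301.09594727 147.11306763] [0.6129 0.1756 0.139 ]
```

```bash
python3 -m creep '[{"grip":-1,"linear":[-1.5,-0.8,18],"yaw":0},{"grip":-1,"linear":[0,0,18],"yaw":0},{"grip":-1,"linear":[0,0,14],"yaw":0},{"grip":-1,"linear":[0,0,8],"yaw":0},{"grip":-1,"linear":[0,0,0],"yaw":0}]'
python3 -m creep '[{"grip":-0.6,"linear":[0,0,3],"yaw":0},{"grip":-0.4,"linear":[0,0,0],"yaw":0},{"grip":-0.35,"linear":[0,0,0],"yaw":0},{"grip":-0.3,"linear":[0,0,0],"yaw":0},{"grip":-0.3,"linear":[0,0,0],"yaw":0}]' 20
```

```text
clock: 3.2
eef_pos: [0.5104, 0.2015, 0.1405]
ee_rot: [-2.142, -2.297, 0.001]
ft_force: [0.2, -0.6, -0.1]
gripper_width: 0.0856
clock: 3.7
eef_pos: [0.5106, 0.2015, 0.1381]
ee_rot: [2.143, 2.297, 0.0]
ft_force: [-0.1, 0.5, -0.1]
gripper_width: 0.0558
```

```bash
python3 -m creep '[{"grip":-0.27,"linear":[0,0,0],"yaw":0},{"grip":-0.24,"linear":[0,0,0],"yaw":0},{"grip":-0.22,"linear":[0,0,0],"yaw":0},{"grip":-0.22,"linear":[0,0,0],"yaw":0}]' 20
python3 -m creep '[{"grip":-0.19,"linear":[0,0,0],"yaw":0},{"grip":-0.17,"linear":[0,0,0],"yaw":0},{"grip":-0.17,"linear":[0,0,0],"yaw":0}]' 20
```

```text
clock: 4.1
eef_pos: [0.5106, 0.2015, 0.138]
ee_rot: [2.143, 2.297, 0.0]
ft_force: [0.5, -0.8, 1.4]
gripper_width: 0.0523
clock: 4.4
eef_pos: [0.5106, 0.2015, 0.1379]
ee_rot: [2.143, 2.297, 0.0]
ft_force: [0.6, 0.2, 1.8]
gripper_width: 0.0504
```

```bash
python3 -m creep '[{"grip":-0.14,"linear":[0,0,0],"yaw":0},{"grip":-0.11,"linear":[0,0,0],"yaw":0},{"grip":-0.09,"linear":[0,0,0],"yaw":0},{"grip":-0.07,"linear":[0,0,0],"yaw":0},{"grip":-0.05,"linear":[0,0,0],"yaw":0}]' 20
python3 -m creep '[{"grip":0.0,"linear":[0,0,0],"yaw":0},{"grip":0.2,"linear":[0,0,0],"yaw":0},{"grip":0.2,"linear":[0,0,0],"yaw":0},{"grip":0.2,"linear":[0,0,0],"yaw":0}]' 20
```

```text
clock: 4.9
eef_pos: [0.5108, 0.2016, 0.1384]
ee_rot: [2.143, 2.297, 0.001]
ft_force: [-1.8, -1.2, 10.3]
gripper_width: 0.0449
clock: 5.3
eef_pos: [0.5109, 0.2014, 0.1386]
ee_rot: [2.143, 2.297, 0.001]
ft_force: [-1.8, -2.4, 15.9]
gripper_width: 0.0432
```

```bash
python3 -m creep '[{"grip":0.2,"linear":[0,0,-1],"yaw":0},{"grip":0.2,"linear":[0,0,-1],"yaw":0},{"grip":0.2,"linear":[0,0,-1],"yaw":0}]' 20
python3 -m creep '[{"grip":0.2,"linear":[0,0,-1.5],"yaw":0},{"grip":0.2,"linear":[0,0,-1.5],"yaw":0},{"grip":0.2,"linear":[0,0,-1.5],"yaw":0}]' 20
```

```text
clock: 5.6
eef_pos: [0.5106, 0.2015, 0.1409]
ee_rot: [2.143, 2.297, 0.0]
ft_force: [1.6, -0.7, -0.1]
gripper_width: 0.0424
clock: 5.9
eef_pos: [0.5104, 0.2014, 0.1454]
ee_rot: [-2.143, -2.297, 0.001]
ft_force: [-0.4, 0.1, -3.6]
gripper_width: 0.0423
```

```bash
python3 -m creep '[{"grip":0.2,"linear":[0,0,-4],"yaw":0},{"grip":0.2,"linear":[0,0,-6],"yaw":0},{"grip":0.2,"linear":[0,0,-8],"yaw":0},{"grip":0.2,"linear":[0,0,-8],"yaw":0},{"grip":0.2,"linear":[0,0,-8],"yaw":0}]' 20
python3 -m creep '[{"grip":0.2,"linear":[0,0,-10],"yaw":0},{"grip":0.2,"linear":[0,0,-10],"yaw":0},{"grip":0.2,"linear":[0,0,-10],"yaw":0},{"grip":0.2,"linear":[0,0,-6],"yaw":0},{"grip":0.2,"linear":[0,0,0],"yaw":0}]' 20
python3 - <<'E'
from h import *
s=robot.read_camera("scene")[:,:,::-1]
cv2.imwrite("pics/s2.png",s); cv2.imwrite("pics/c4.png",crop(s,225,70,110,120,5))
E
```

```text
clock: 6.4
eef_pos: [0.5106, 0.2015, 0.1803]
ee_rot: [2.143, 2.297, 0.0]
ft_force: [0.6, 0.6, -2.9]
gripper_width: 0.0421
clock: 6.9
eef_pos: [0.5109, 0.2016, 0.2164]
ee_rot: [2.143, 2.297, 0.002]
ft_force: [-0.7, 0.1, -3.8]
gripper_width: 0.0419
```

View pics/c4.png

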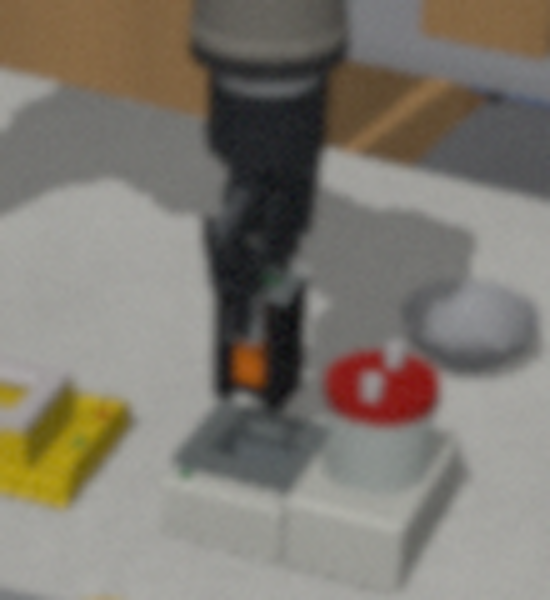

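The pack hangs upright in the jaws and the pump socket is empty. Next I carry it over to the cradle.

```bash
python3 -m creep '[{"grip":0.2,"linear":[-10,0,0],"yaw":0.008},{"grip":0.2,"linear":[-20,0,0],"yaw":0},{"grip":0.2,"linear":[-30,0,0],"yaw":0},{"grip":0.2,"linear":[-30,0.5,0],"yaw":0},{"grip":0.2,"linear":[-30,0.5,0],"yaw":0}]' 20
python3 -m creep '[{"grip":0.2,"linear":[-30,0.5,0],"yaw":0},{"grip":0.2,"linear":[-30,0.5,0],"yaw":0},{"grip":0.2,"linear":[-30,0.5,0],"yaw":0},{"grip":0.2,"linear":[-30,0.5,0],"yaw":0},{"grip":0.2,"linear":[-30,0.5,0],"yaw":0}]' 20
python3 -m creep '[{"grip":0.2,"linear":[-30,0.5,0],"yaw":0},{"grip":0.2,"linear":[-30,0.5,0],"yaw":0},{"grip":0.2,"linear":[-30,0.5,0],"yaw":0},{"grip":0.2,"linear":[-30,0.5,0],"yaw":0},{"grip":0.2,"linear":[-25,0.5,0],"yaw":0}]' 20
python3 -m creep '[{"grip":0.2,"linear":[-20,0,0],"yaw":0},{"grip":0.2,"linear":[-10,0,0],"yaw":0},{"grip":0.2,"linear":[-5,0,0],"yaw":0},{"grip":0.2,"linear":[0,0,0],"yaw":0},{"grip":0.2,"linear":[0,0,0],"yaw":0}]' 20
python3 - <<'E'
from h import *
st=robot.read_state(); M=R.from_rotvec(st["ee_rot"]).as_matrix()
print(np.degrees(np.arctan2(M[1,0],M[0,0])),(M.T@(np.array([.5486,-.2397,.19])-st["eef_pos"])*1000).round(1),st["gripper_width"])
E
```

```text
clock: 7.45
eef_pos: [0.5187, 0.0798, 0.2149]
ee_rot: [-2.152, -2.288, 0.002]
ft_force: [-0.7, 0.3, -2.9]
gripper_width: 0.0423
clock: 7.95
eef_pos: [0.5302, -0.0697, 0.215]
ee_rot: [-2.152, -2.288, 0.001]
ft_force: [0.1, 0.1, -3.2]
gripper_width: 0.0421
clock: 8.45
eef_pos: [0.5413, -0.2148, 0.2149]
ee_rot: [-2.153, -2.287, 0.002]
ft_force: [0.2, 0.5, -3.9]
gripper_width: 0.0425
clock: 8.95
eef_pos: [0.5444, -0.2463, 0.2152]
ee_rot: [-2.15, -2.289, -0.0]
ft_force: [-0.5, 0.3, -4.1]
gripper_width: 0.0421
93.58442612926169 [ 6.3  4.6 25.2] 0.0421272031053977
```

```bash
python3 -m creep '[{"grip":0.2,"linear":[3.2,2.3,10],"yaw":0},{"grip":0.2,"linear":[3.1,2.3,12],"yaw":0},{"grip":0.2,"linear":[0,0,8],"yaw":0},{"grip":0.2,"linear":[0,0,0],"yaw":0},{"grip":0.2,"linear":[0,0,0],"yaw":0}]' 20
python3 - <<'E'
from h import *
st=robot.read_state(); print(st["eef_pos"])
s=robot.read_camera("scene")[:,:,::-1]; t=robot.read_camera("top")[:,:,::-1]
cv2.imwrite("pics/s3.png",s);cv2.imwrite("pics/t3.png",t)
a=crop(s,165,190,85,90,6); b=crop(t,303,150,50,90,5); b=np.pad(b,((0,90),(0,0),(0,0)))
cv2.imwrite("pics/c5.png",np.hstack([a,b]))
E
```

```text
clock: 9.45
eef_pos: [0.5484, -0.2407, 0.185]
ee_rot: [-2.151, -2.288, 0.001]
ft_force: [-0.5, 0.5, -3.8]
gripper_width: 0.0423
[ 0.5483664  -0.24074074  0.18503078]
```

View pics/c5.png

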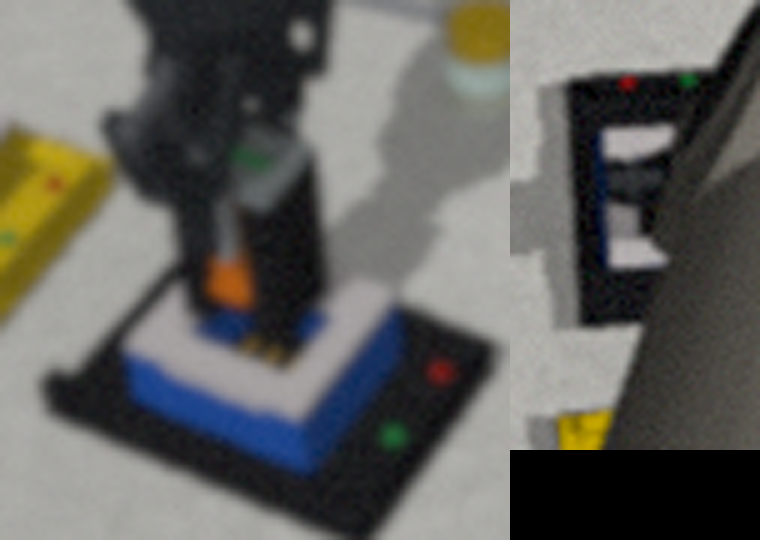

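The pack hangs over the opening, inside the white rim in both views. I'll trim 1 mm in y and then feel my way down.

```bash
python3 -m creep '[{"grip":0.2,"linear":[1,0,2],"yaw":0},{"grip":0.2,"linear":[0,0,2],"yaw":0},{"grip":0.2,"linear":[0,0,2],"yaw":0},{"grip":0.2,"linear":[0,0,2],"yaw":0},{"grip":0.2,"linear":[0,0,0],"yaw":0}]' 20
python3 -m creep '[{"grip":0.2,"linear":[0,0,1],"yaw":0},{"grip":0.2,"linear":[0,0,1],"yaw":0},{"grip":0.2,"linear":[0,0,1],"yaw":0}]' 20
python3 -m creep '[{"grip":0.2,"linear":[0,0,1],"yaw":0},{"grip":0.2,"linear":[0,0,1],"yaw":0}]' 20
```

```text
clock: 10.05
eef_pos: [0.5483, -0.2397, 0.1771]
ee_rot: [-2.152, -2.289, 0.0]
ft_force: [0.5, 0.3, -3.5]
gripper_width: 0.0421
clock: 10.35
eef_pos: [0.5485, -0.2398, 0.1744]
ee_rot: [2.152, 2.289, 0.0]
ft_force: [-0.2, -1.0, -3.6]
gripper_width: 0.0419
clock: 10.55
eef_pos: [0.5485, -0.2397, 0.1723]
ee_rot: [-2.152, -2.289, 0.0]
ft_force: [0.7, -0.3, -3.9]
gripper_width: 0.042
```

```bash
python3 -m creep '[{"grip":0.2,"linear":[0,0,1],"yaw":0},{"grip":0.2,"linear":[0,0,1],"yaw":0}]' 20
python3 -m creep '[{"grip":0.2,"linear":[0,0,1],"yaw":0},{"grip":0.2,"linear":[0,0,1],"yaw":0}]' 20
```

```text
clock: 10.75
eef_pos: [0.5485, -0.2397, 0.1703]
ee_rot: [2.152, 2.289, -0.0]
ft_force: [0.2, 0.3, -3.3]
gripper_width: 0.042
clock: 10.95
eef_pos: [0.5485, -0.2397, 0.1683]
ee_rot: [-2.152, -2.289, 0.0]
ft_force: [0.2, -0.4, -2.7]
gripper_width: 0.042
```

```bash
python3 -m creep '[{"grip":0.2,"linear":[0,0,1.5],"yaw":0},{"grip":0.2,"linear":[0,0,1.5],"yaw":0}]' 20
python3 -m creep '[{"grip":0.2,"linear":[0,0,1.5],"yaw":0},{"grip":0.2,"linear":[0,0,1.5],"yaw":0}]' 20
python3 -m creep '[{"grip":0.2,"linear":[0,0,1.5],"yaw":0},{"grip":0.2,"linear":[0,0,1.5],"yaw":0}]' 20
```

```text
clock: 11.15
eef_pos: [0.5485, -0.2397, 0.1653]
ee_rot: [2.152, 2.289, -0.0]
ft_force: [-0.1, -0.8, -3.8]
gripper_width: 0.0425
clock: 11.35
eef_pos: [0.5485, -0.2397, 0.1623]
ee_rot: [-2.152, -2.289, 0.0]
ft_force: [-0.3, -0.1, -3.9]
gripper_width: 0.0418
clock: 11.55
eef_pos: [0.5485, -0.2397, 0.1593]
ee_rot: [-2.152, -2.289, 0.0]
ft_force: [-0.0, -0.2, -3.1]
gripper_width: 0.0423
```

```bash
python3 -m creep '[{"grip":0.2,"linear":[0,0,1.5],"yaw":0},{"grip":0.2,"linear":[0,0,1.5],"yaw":0},{"grip":0.2,"linear":[0,0,1.5],"yaw":0}]' 20
python3 -m creep '[{"grip":0.2,"linear":[0,0,1.5],"yaw":0},{"grip":0.2,"linear":[0,0,1.5],"yaw":0},{"grip":0.2,"linear":[0,0,1.5],"yaw":0}]' 20
python3 -m creep '[{"grip":0.2,"linear":[0,0,1.5],"yaw":0},{"grip":0.2,"linear":[0,0,1.5],"yaw":0},{"grip":0.2,"linear":[0,0,1],"yaw":0}]' 20
```

```text
clock: 11.85
eef_pos: [0.5485, -0.2397, 0.1548]
ee_rot: [-2.152, -2.289, 0.0]
ft_force: [-0.1, 0.0, -3.5]
gripper_width: 0.0423
clock: 12.15
eef_pos: [0.5485, -0.2397, 0.1503]
ee_rot: [-2.152, -2.289, 0.0]
ft_force: [-1.1, 0.8, -3.2]
gripper_width: 0.0421
clock: 12.45
eef_pos: [0.5484, -0.2397, 0.1462]
ee_rot: [-2.152, -2.289, 0.0]
ft_force: [-0.2, 0.1, -3.1]
gripper_width: 0.0423
```

```bash
python3 -m creep '[{"grip":0.2,"linear":[0,0,1],"yaw":0},{"grip":0.2,"linear":[0,0,1],"yaw":0}]' 20
python3 -m creep '[{"grip":0.2,"linear":[0,0,1],"yaw":0},{"grip":0.2,"linear":[0,0,1],"yaw":0}]' 20
python3 -m creep '[{"grip":0.2,"linear":[0,0,0.7],"yaw":0},{"grip":0.2,"linear":[0,0,0],"yaw":0}]' 20
```

```text
clock: 12.65
eef_pos: [0.5486, -0.2398, 0.1445]
ee_rot: [2.152, 2.289, 0.0]
ft_force: [-1.7, 0.6, 1.5]
gripper_width: 0.0423
clock: 12.85
eef_pos: [0.5486, -0.2398, 0.1426]
ee_rot: [2.152, 2.289, 0.0]
ft_force: [-0.5, 0.3, 1.9]
gripper_width: 0.0423
clock: 13.05
eef_pos: [0.5485, -0.2398, 0.1417]
ee_rot: [2.152, 2.289, -0.0]
ft_force: [-1.0, 0.3, 1.3]
gripper_width: 0.0422
```

```bash
python3 -m creep '[{"grip":0.2,"linear":[0,0,0.8],"yaw":0},{"grip":0.2,"linear":[0,0,0],"yaw":0}]' 20
python3 -m creep '[{"grip":0.2,"linear":[0,0,0.7],"yaw":0},{"grip":0.2,"linear":[0,0,0],"yaw":0}]' 20
python3 -m creep '[{"grip":0.2,"linear":[0,0,0.5],"yaw":0},{"grip":0.2,"linear":[0,0,0],"yaw":0}]' 20
```

```text
clock: 13.25
eef_pos: [0.5485, -0.2398, 0.1409]
ee_rot: [2.152, 2.289, -0.0]
ft_force: [-1.1, 0.5, 1.0]
gripper_width: 0.0419
clock: 13.45
eef_pos: [0.5485, -0.2397, 0.1402]
ee_rot: [2.152, 2.289, -0.0]
ft_force: [-0.2, -0.6, 2.0]
gripper_width: 0.0424
clock: 13.65
eef_pos: [0.5485, -0.2398, 0.1397]
ee_rot: [2.152, 2.289, -0.0]
ft_force: [-0.3, -0.5, 1.1]
gripper_width: 0.042
```

```bash
python3 -m creep '[{"grip":0.2,"linear":[0,0,0.5],"yaw":0},{"grip":0.2,"linear":[0,0,0],"yaw":0}]' 20
python3 -m creep '[{"grip":0.2,"linear":[0,0,0.5],"yaw":0},{"grip":0.2,"linear":[0,0,0],"yaw":0}]' 20
```

```text
clock: 13.85
eef_pos: [0.5485, -0.2398, 0.1392]
ee_rot: [2.152, 2.289, -0.0]
ft_force: [-0.5, -0.5, 1.8]
gripper_width: 0.0424
clock: 14.05
eef_pos: [0.5486, -0.2398, 0.139]
ee_rot: [2.152, 2.289, 0.0]
ft_force: [-1.5, 0.1, 6.5]
gripper_width: 0.0418
```

```bash
python3 -m creep '[{"grip":0.2,"linear":[0,0,0.5],"yaw":0},{"grip":0.2,"linear":[0,0,0],"yaw":0}]' 20
python3 -m creep '[{"grip":0.0,"linear":[0,0,0],"yaw":0},{"grip":0.0,"linear":[0,0,0],"yaw":0}]' 20
python3 -m creep '[{"grip":-0.04,"linear":[0,0,0.2],"yaw":0},{"grip":-0.04,"linear":[0,0,0],"yaw":0}]' 20
```

```text
clock: 14.25
eef_pos: [0.5489, -0.2398, 0.1389]
ee_rot: [2.151, 2.288, 0.001]
ft_force: [-2.6, 1.5, 12.1]
gripper_width: 0.0424
clock: 14.45
eef_pos: [0.5489, -0.2398, 0.1388]
ee_rot: [2.151, 2.288, 0.001]
ft_force: [-1.7, 0.7, 9.5]
gripper_width: 0.043
clock: 14.65
eef_pos: [0.5489, -0.2398, 0.1383]
ee_rot: [2.151, 2.288, 0.001]
ft_force: [0.1, 0.3, 6.5]
gripper_width: 0.0445
```

```bash
python3 -m creep '[{"grip":-0.06,"linear":[0,0,0.5],"yaw":0},{"grip":-0.06,"linear":[0,0,0],"yaw":0}]' 20
python3 -m creep '[{"grip":-0.09,"linear":[0,0,0.5],"yaw":0},{"grip":-0.09,"linear":[0,0,0],"yaw":0}]' 20
```

```text
clock: 14.85
eef_pos: [0.5489, -0.2399, 0.1379]
ee_rot: [2.151, 2.288, 0.001]
ft_force: [-0.4, 0.1, 7.8]
gripper_width: 0.0456
clock: 15.05
eef_pos: [0.5489, -0.2399, 0.1374]
ee_rot: [2.151, 2.288, 0.001]
ft_force: [-1.0, -0.9, 7.5]
gripper_width: 0.0464
```

```bash
python3 -m creep '[{"grip":-0.12,"linear":[0,0,0.5],"yaw":0},{"grip":-0.12,"linear":[0,0,0],"yaw":0}]' 20
python3 -m creep '[{"grip":-0.15,"linear":[0,0,0.4],"yaw":0},{"grip":-0.15,"linear":[0,0,0],"yaw":0}]' 20
python3 -m creep '[{"grip":-0.18,"linear":[0,0,0.3],"yaw":0},{"grip":-0.18,"linear":[0,0,0],"yaw":0}]' 20
```

```text
clock: 15.25
eef_pos: [0.5489, -0.2399, 0.1369]
ee_rot: [2.151, 2.288, 0.001]
ft_force: [0.1, -0.1, 6.6]
gripper_width: 0.0479
clock: 15.45
eef_pos: [0.5489, -0.2399, 0.1365]
ee_rot: [2.151, 2.288, 0.001]
ft_force: [0.4, -0.6, 6.4]
gripper_width: 0.0495
clock: 15.65
eef_pos: [0.5489, -0.2398, 0.1361]
ee_rot: [2.151, 2.288, 0.001]
ft_force: [-0.3, -0.2, 5.6]
gripper_width: 0.0505
```

```bash
python3 -m creep '[{"grip":-0.22,"linear":[0,0,0.3],"yaw":0},{"grip":-0.22,"linear":[0,0,0],"yaw":0}]' 20
python3 -m creep '[{"grip":-0.26,"linear":[0,0,0],"yaw":0},{"grip":-0.3,"linear":[0,0,0],"yaw":0},{"grip":-0.35,"linear":[0,0,0],"yaw":0},{"grip":-0.35,"linear":[0,0,0],"yaw":0}]' 20
python3 -m creep '[{"grip":-0.6,"linear":[0,0,0],"yaw":0},{"grip":-0.8,"linear":[0,0,0],"yaw":0},{"grip":-1,"linear":[0,0,0],"yaw":0},{"grip":-1,"linear":[0,0,0],"yaw":0},{"grip":-1,"linear":[0,0,0],"yaw":0}]' 20
```

```text
clock: 15.85
eef_pos: [0.5488, -0.2398, 0.1357]
ee_rot: [2.151, 2.288, 0.0]
ft_force: [0.3, 0.2, 5.8]
gripper_width: 0.0525
clock: 16.25
eef_pos: [0.5483, -0.2396, 0.1353]
ee_rot: [-2.152, -2.288, 0.0]
ft_force: [-0.4, 0.5, 0.2]
gripper_width: 0.0576
clock: 16.75
eef_pos: [0.5485, -0.2397, 0.1355]
ee_rot: [-2.152, -2.289, 0.0]
ft_force: [-0.5, 0.0, 0.4]
gripper_width: 0.0852
```

```bash
python3 -m creep '[{"grip":-1,"linear":[0,0,-10],"yaw":0},{"grip":-1,"linear":[0,0,-20],"yaw":0},{"grip":-1,"linear":[0,0,-30],"yaw":0},{"grip":-1,"linear":[0,0,-30],"yaw":0},{"grip":-1,"linear":[0,0,-30],"yaw":0}]'
python3 -m creep '[{"grip":-1,"linear":[15,0,-10],"yaw":0},{"grip":-1,"linear":[30,0,0],"yaw":0},{"grip":-1,"linear":[40,0,0],"yaw":0},{"grip":-1,"linear":[40,0,0],"yaw":0},{"grip":-1,"linear":[30,0,0],"yaw":0}]'
python3 -m creep '[{"grip":-1,"linear":[15,0,0],"yaw":0},{"grip":-1,"linear":[0,0,0],"yaw":0},{"grip":-1,"linear":[0,0,0],"yaw":0}]'
python3 - <<'E'
from m import *
s=robot.read_camera("scene")[:,:,::-1]; t=robot.read_camera("top")[:,:,::-1]
cv2.imwrite("pics/s4.png",s);cv2.imwrite("pics/t4.png",t)
a=crop(s,165,200,85,90,6); b=crop(t,303,150,50,90,5); b=np.pad(b,((0,90),(0,0),(0,0)))
cv2.imwrite("pics/c6.png",np.hstack([a,b]))
S=4
for n,im,bx in(("top",t,(320,170,30,40)),("scene",s,(180,195,50,55))):
    im=cv2.resize(im,None,fx=S,fy=S,interpolation=cv2.INTER_CUBIC)
    for nm,lo,hi in(("stripe",(40,70,30),(85,255,255)),("orange",(5,120,60),(22,255,255))):
        for a_,c in blobs(hsvmask(im,lo,hi,[S*x for x in bx]),30): c=(c+.5)/S-.5; print(n,nm,a_,c.round(2),ray(n,*c,.1025).round(4))
for z in(.102,.1035,.108): print(z,"stripe expected scene", proj("scene",[.5486,-.2385,z]).round(2), proj("scene",[.5486,-.2385,z]).round(2))
E
```

```text
clock: 17.25
eef_pos: [0.5483, -0.2398, 0.2575]
ee_rot: [2.152, 2.288, 0.0]
ft_force: [0.0, 0.1, 0.1]
gripper_width: 0.0855
clock: 17.75
eef_pos: [0.5386, -0.0827, 0.2663]
ee_rot: [2.151, 2.29, 0.001]
ft_force: [0.3, -0.2, 0.2]
gripper_width: 0.0858
clock: 18.05
eef_pos: [0.5381, -0.0704, 0.2661]
ee_rot: [2.151, 2.289, 0.001]
ft_force: [-0.3, -0.3, 0.5]
gripper_width: 0.0854
top stripe 429 [337.6  187.34] [ 0.5491 -0.2392  0.1025]
top orange 361 [329.51 188.  ] [ 0.5466 -0.2139  0.1025]
top orange 174 [344.66 187.02] [ 0.5504 -0.2613  0.1025]
scene stripe 353 [206.66 228.29] [ 0.5498 -0.2416  0.1025]
scene orange 1949 [202.8  240.87] [ 0.5681 -0.2816  0.1025]
0.102 stripe expected scene [207.02 227.52] [207.02 227.52]
0.1035 stripe expected scene [206.97 227.1 ] [206.97 227.1 ]
0.108 stripe expected scene [206.81 225.84] [206.81 225.84]
```

View pics/c6.png

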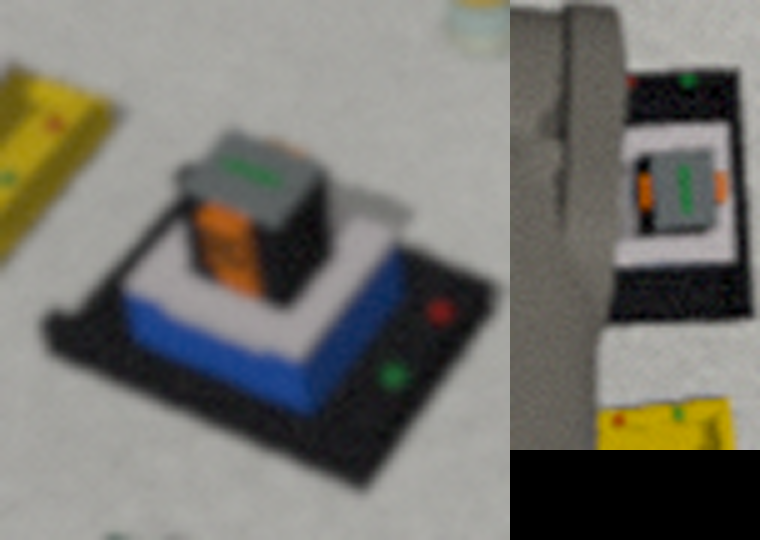

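The pack sits upright in the shoe with both tabs out. In the scene view the stripe is at row 228.3, against 227.5 predicted for home and 225.8 for 6 mm up. Handing in.

```bash
python3 - <<'E'
from plant import robot
print(robot.hand_in())
E
```

```text
the job is handed in; nothing more can be done
None
```

The pack is out of the pump and pressed into the blue cradle's socket. My last checks show it home with both tabs out. I handed in at about 18 s with the gripper open and clear.

- **Unlatching:** I squeezed the tabs with the gripper set to 20 N. The closing fingers pushed the pack down, giving about 16 N at the wrist (limit 25 N). It then lifted free with no sign of snagging.
- **Insertion:** The pack slid in with no noticeable sideways force. The contact plate was met at a tool height of about 145 mm and the hard stop about 6 mm lower. I pressed to about 12 N, then opened the fingers slowly while following the pack down.
- **Last checks:** Both orange tabs show as sprung out in the top view. The pack's height in the scene camera matches fully home; sprung back up by the plate, it would sit about 2.5 pixels higher. The stripe's position differed by about 2.5 mm between the two cameras.
- **Not checked:** I inferred the latching from the height and the tabs and did not pull on the pack to test it. The gripper read 42–43 mm at full squeeze where 45 mm was expected, which I couldn't explain. I didn't check the bystanders with a picture, but the arm stayed well above them throughout.

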